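# Pair the pocket modem with the domed hub and hold the dial at its third click

### The job

Pair the pocket modem with the hub: lay the flat white modem, right way up, balanced in the middle of the domed hub's top and let go of it. Then, with the fingers, press the spring-return dial of the pairing unit down by its bar, past its first two clicks to the third and last one, and finish while holding it there, because it springs back if let go. Leave the black stick modem, the plug-in adaptor and the mug where they are.

Things in the scene. Friction and masses are not known exactly. Their poses are not given: they have to be found in the camera images.
- modem: Pocket modem: loose flat white rounded brick, 66 (its x) x 44 (its y) x 20 (z) mm, about 90 g, lying flat on the table with its right side (small grey disc and black dash) up. Origin: centre of its underside.
- modem_mid (a point): Centre of the pocket modem, 10 mm above its underside; same axes as the modem.
- hub: Domed hub: fixed white plastic dome, a sphere of radius 85 mm cut off by the table, so 167 mm across at the table and 70 mm high; smooth all over, nothing holds the modem but balance and friction. It stands to the left or to the right of the middle, the pairing unit on the other side. Origin: centre of its underside.
- hub_crown (a point): Highest point of the dome, 70 mm above the table.
- unit: Pairing unit: fixed white box 110 x 110 mm and 105 mm high, with a grey dial on its front face (its -x face, 55 mm from the origin). Origin: centre of its underside; z up. The dial is a grey disc 60 mm across; its lever sticks out towards its +y.
- dial_axis (a point): Point on the dial's turning axis, level with the middle of the bar's length: 102 mm in front of the unit's origin (its -x), 75 mm above the table. The axis runs level along the unit's x. The lever points 30 degrees upwards at rest and 30 degrees downwards at the third click, so the bar's horizontal distance from the axis goes 65 - 75 - 65 mm.
- dial_bar (a point): Middle of the dial's bar: a round grey bar 16 mm thick that runs level along the unit's x, 46 mm long, at the end of the lever, 75 mm from the axis. This point is 47 mm in front of the unit's front face; the bar is free 20 mm either way of it. It swings on an arc about the axis: its centre is 112.5 mm above the table at rest, 37.5 mm at the third click.
- dial (a joint): Angle of the dial in rad: 0 at rest, growing as the bar is pressed down. Clicks (detents) at 0.35 and 0.70, the third at 1.05, then some springy overtravel to a hard stop at 1.22 (bar 10 mm lower). A spring always pushes it back, to 0 if let go, from every click. It takes 3 to 8 N downwards at the bar, rising and dipping at each click, and 7 to 12 N to hold it at the third or a little below.
- stick: Loose black stick modem 30 x 90 x 12 mm lying on the table, a bystander. Origin: centre of its underside.
- plug: Loose white plug-in power adaptor 70 x 46 x 40 mm with two pins, thicker than the pocket modem, a bystander. Origin: centre of its underside.
- mug: Loose white mug 80 mm across and 90 mm high, a bystander. Origin: centre of its underside.
Things that resemble listed ones, but are neither listed nor needed, are in the scene too. What is shaped like the modem but brown or turquoise is not meant.

How it is judged:
By the outcome, as a careful person would: the job done as asked, in the order asked, and still so for the second after the job is handed in, while the arm keeps its last pose, push and grip.
It also fails if it takes over 58 s, if anything falls off the work surface, if the arm or the gripper's body presses on something with over 40 N, if the wrist force passes 120 N, or if a joint passes its speed limit or range.

### The arm

A 6-joint arm with a two-finger parallel gripper is mounted at the origin on the work surface. World frame = base frame: x ahead of the robot, y to its left, z up, the work surface at z = 0. Lengths are in m, angles in rad, forces in N, time in s.
With the tool pointing down it reaches from about 0.25 to 0.8 m from the base axis. Payload 3.9 kg.
Tool frame: the origin (TCP) lies on the centre line of the jaws, within the pads' length; the fingertips stand env.finger_overhang ahead of it and the grasp point (between the pads) lies 6 mm ahead of it (env.finger_overhang is the distance from the TCP to the fingertips, in m); z points along the fingers, y is the line along which they close (so a half turn about z gives the same grasp; the last joint's range is limited). The gripper opens to 85 mm and grips with 20 to 120 N. Pads are 22 mm wide; open, the fingers measure 114 mm over their backs; the gripper's body (76 mm by 85 mm) begins 54 mm behind the grasp point. The pads swing forward as they close: fully open they stand 13 mm farther back than shut.
Start: joints at [1.323, 0.26, -0.138, 1.173, 0, 1.571], TCP at [0.129, 0.509, 0.219] pointing down, gripper open.
Joint ranges: [-2.78, 2.78], [-0.83, 1.72], [-1.28, 1.37], [-1.9, 2.12], [-1.57, 1.48], [-3.14, 3.14]. Speed limits (rad/s): [2.57, 2.57, 3.14, 3.14, 3.14, 3.14].

### API

Orientations are given as a unit quaternion [x, y, z, w].
In Python, from station import sensors, eyes, env gives the robot as it stands. The module is installed in compiled form; this text tells all that it offers.
- The arm moves only by the tool step_arm, never from a script. Its argument "rows" is a list that holds one entry, the list of rows, each a list of 5 numbers: the finger opening in mm, from 0 to 85.4, then the shift along the tool's x, y, z in units of 25 mm (1.0 is 25 mm), then the turn about the tool's z in units of 5 degrees (1.0 is 5 degrees). In form: [[[hand, x, y, z, spin], ...]]. A call has 1 to 8 rows; each row shifts and turns the commanded pose from where the row before left it, along the tool's axes as they then stand; what a row does not reach is not made up. A row lasts 1/12 s, in which the tool goes at most 41.7 mm and 7.16 degrees, less where a joint would pass 70% of its speed; a pose out of reach is approached as far as the arm can. A call is refused whole if a number of a shift passes 1 or a number of a turn 1, either way. A call with a gripper value outside its range is refused whole. The fingers move at their own pace and stop on an object; "squeeze" is the grip in N (left out, the last holds). Time passes only in rows, so rows that do not move let the fingers close. It gives the time, the measured TCP pose, the force, the opening and the grip force at its end, in the units of the state.
- sensors.get_state(): the state, without advancing time (a new reading comes with each control period).
- eyes.camera(name): name is "side" or "top" or "wrist"; returns a dict with "image" (400x640x3 uint8, blue, green, red), "mtx" (3x3 intrinsics, pixels), "k1" (the pictures are not rectified: a ray, as slopes to the right and down, at radius r is drawn at 1 + k1 r^2 times it, then the intrinsics apply), "pose" (4x4, takes a point from camera to world coordinates); the wrist camera has in their place "mount" (4x4, takes a point from camera to tool coordinates, whose origin is the TCP and whose axes are the flange's). Camera axes: x right, y down, z forward; pixel columns grow to the right and rows downward; lengths in m; the calibration is good to about 2 mm. A picture is of the moment at which its call begins: read the wrist's pose just before it. There is no depth.
- env.job_done(): hands the job in; it is judged then, once.
The state is a dict: "t": time; "joint_positions": joint angles; "joint_velocities": joint speeds; "joint_torque": joint torques, N m; "eef_pos": TCP position; "tcp_rot": TCP orientation; "force": force on the tool from outside, world axes, zero at the start; "moment": the same for the moment, N m; "gripper_width": finger opening in m; "gripper_force": force on a finger pad.
Only numpy, scipy, OpenCV 4.12 (cv2) and the standard library are available. Lean on these libraries where they do the work, as an engineer would, in place of code of your own. Each camera call takes 0.05 s, during which the arm holds its last target. There are 200 camera calls.

## Working session

There is one attempt and no reset: what is moved stays moved. The work goes in short steps, Python scripts to look and compute and a tool call to move; the robot and the scene stay as the last step left them, time stands still between calls to the robot, and variables do not carry over. Pictures are saved under pics/ and viewed, at most 10 in all, crops included, and the job is handed in when it is done.

Besides the shell and the picture viewer there is one more tool, called after "Emit:" as name(argument=value, ...) on one line, values as JSON. step_arm: Moves the arm, as the interface text tells. Its arguments: {"type":"object","properties":{"rows":{"type":"array","items":{"type":"array","items":{"type":"array","items":{"type":"number"}}}},"squeeze":{"type":"number"}},"required":["rows"]}

```bash
mkdir -p pics
cat > h.py <<'E'
import numpy as np, cv2
from station import sensors, eyes, env
from scipy.spatial.transform import Rotation as R
def cam(n):
    s=sensors.get_state(); c=eyes.camera(n)
    if n=="wrist":
        T=np.eye(4);T[:3,:3]=R.from_quat(s["tcp_rot"]).as_matrix();T[:3,3]=s["eef_pos"]
        c["pose"]=T@np.array(c["mount"])
    return c
def ray(c,px):
    M=np.array(c["mtx"]);k=c["k1"]
    d=np.array([(px[0]-M[0,2])/M[0,0],(px[1]-M[1,2])/M[1,1]]);u=d.copy()
    for _ in range(30): u=d/(1+k*(u@u))
    P=np.array(c["pose"]);v=P[:3,:3]@np.array([u[0],u[1],1]);return P[:3,3],v/np.linalg.norm(v)
def onz(c,px,z):
    o,v=ray(c,px);return o+v*(z-o[2])/v[2]
def proj(c,p):
    P=np.array(c["pose"]);q=P[:3,:3].T@(np.array(p)-P[:3,3]);u=q[:2]/q[2];u=u*(1+c["k1"]*(u@u))
    M=np.array(c["mtx"]);return np.array([M[0,0]*u[0]+M[0,2],M[1,1]*u[1]+M[1,2]])
def tri(c1,p1,c2,p2):
    A=np.zeros((3,3));b=np.zeros(3);rs=[ray(c1,p1),ray(c2,p2)]
    for o,v in rs:
        m=np.eye(3)-np.outer(v,v);A+=m;b+=m@o
    x=np.linalg.solve(A,b);return x,[np.linalg.norm((np.eye(3)-np.outer(v,v))@(x-o)) for o,v in rs]
E
python3 - <<'E'
from h import *
np.set_printoptions(precision=4,suppress=True)
print(sensors.get_state(),env.finger_overhang)
for n in("top","side"):
    c=cam(n);cv2.imwrite(f"pics/{n}0.png",c["image"]);print(n,c["mtx"],c["k1"],c["pose"])
E
```

```text
{'t': 0.0, 'joint_positions': array([ 1.323 ,  0.2607, -0.1394,  1.1727, -0.    ,  1.5708]), 'joint_velocities': array([ 0.002 ,  0.0001, -0.0003, -0.0003,  0.0007,  0.    ]), 'joint_torque': array([  0.0024, -40.5682,  25.3921,   0.0189,  -0.0001,   0.    ]), 'eef_pos': array([0.1286, 0.5083, 0.2184]), 'tcp_rot': array([ 0.1236,  0.9923, -0.001 , -0.0001]), 'force': array([-0.4987,  0.1314, -0.5507]), 'moment': array([-0.011 ,  0.0267,  0.0518]), 'gripper_force': 0.0, 'gripper_width': 0.08513405347346382} 0.025
top [[512.6899   0.     314.5742]
 [  0.     512.6899 203.0826]
 [  0.       0.       1.    ]] -0.03429957873193999 [[ 0.0032 -0.9983  0.0582  0.5264]
 [-0.9999 -0.0025  0.0127 -0.0019]
 [-0.0125 -0.0583 -0.9982  1.2959]
 [ 0.      0.      0.      1.    ]]
side [[483.017    0.     312.5936]
 [  0.     483.017  202.272 ]
 [  0.       0.       1.    ]] -0.08432948259351514 [[ 0.9076 -0.2542  0.334   0.2313]
 [-0.4192 -0.5916  0.6887 -0.7332]
 [ 0.0225 -0.7651 -0.6435  0.7998]
 [ 0.      0.      0.      1.    ]]
```

View pics/top0.png

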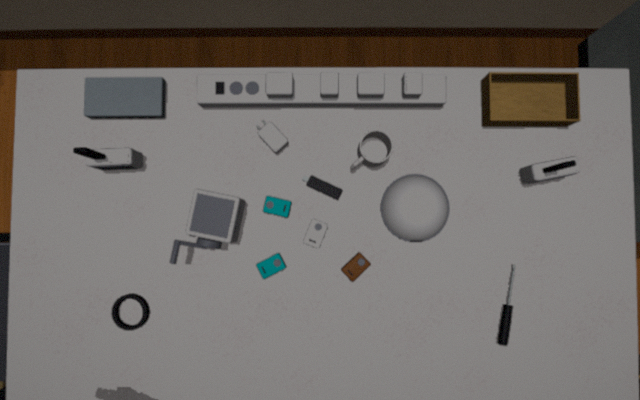

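View pics/side0.png

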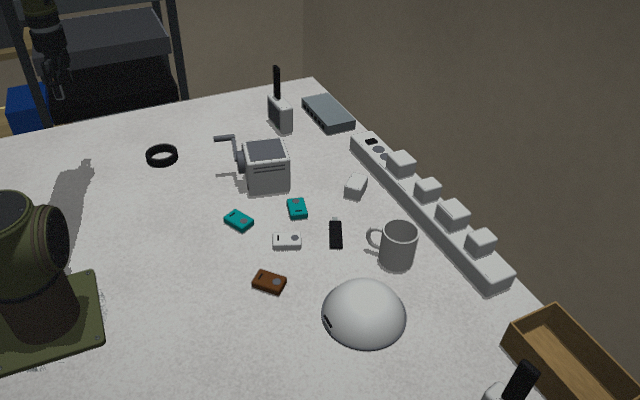

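Run:
```python
from h import *
t=cv2.imread("pics/top0.png");s=cv2.imread("pics/side0.png")
def crop(im,x,y,w,h): return cv2.resize(im[y:y+h,x:x+w],(400,300),interpolation=cv2.INTER_CUBIC)
a=np.hstack([crop(t,286,210,60,45),crop(s,257,218,60,45)])
b=np.hstack([crop(t,160,180,100,75),crop(s,205,125,100,75)])
cv2.imwrite("pics/comp.png",cv2.convertScaleAbs(np.vstack([a,b]),alpha=1.3))
```

```text
(no output)
```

View pics/comp.png

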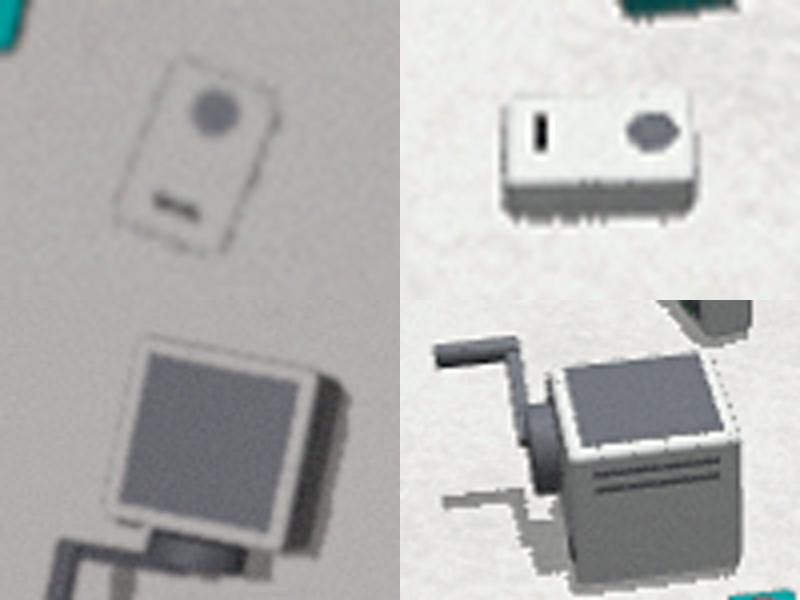

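Run:
```python
from h import *
np.set_printoptions(precision=4,suppress=True)
t=cam("top");s=cam("side")
f=6.6667
def T6(x,y):return((x+.5)/f+286-.5,(y+.5)/f+210-.5)
def S6(x,y):return((x+.5)/f+257-.5,(y+.5)/f+218-.5)
def T4(x,y):return((x+.5)/4+160-.5,(y+.5)/4+180-.5)
def S4(x,y):return((x+.5)/4+205-.5,(y+.5)/4+125-.5)
d,e=tri(t,T6(214,111),s,S6(253,131));print("disc",d,e)
d2,e=tri(t,T6(177,206),s,S6(141,132));print("dash",d2,e, "yaw",np.degrees(np.arctan2(*(d-d2)[1::-1])))
cs=np.array([onz(t,T6(*p),.02) for p in((180,62),(277,92),(230,250),(117,217))]);print("modem",cs,cs.mean(0))
U=[]
for p,q in zip(((150,54),(302,82),(268,231),(120,203)),((322,133),(180,147),(165,68),(295,55))): pass
# screen corners: top-image order far-left, far-right, near-right, near-left ; side: far-left=(295,55),far-right=(322,133),near-right=(180,147),near-left=(165,68)
for p,q in zip(((150,54),(302,82),(268,231),(120,203)),((295,55),(322,133),(180,147),(165,68))):
    x,e=tri(t,T4(*p),s,S4(*q));U.append(x);print("scr",x,e)
U=np.array(U);c=U.mean(0);ax=(U[0]+U[1]-U[2]-U[3]);yaw=np.arctan2(ax[1],ax[0]);ay=U[0]+U[3]-U[1]-U[2];print("unit",c,np.degrees(yaw),np.degrees(np.arctan2(ay[1],ay[0]))-90)
# hub silhouettes
for n,c_,box in(("top",t,(370,165,460,250)),("side",s,(310,268,418,360))):
    x0,y0,x1,y1=box;g=cv2.GaussianBlur(cv2.cvtColor(c_["image"],6),(3,3),0)[y0:y1,x0:x1]
    print(n,g[40,::6],g[::6,45])
```

```text
disc [0.5445 0.0059 0.0187] [np.float64(0.0013162269249085035), np.float64(0.0013162269249087084)]
dash [0.5087 0.0198 0.0197] [np.float64(0.0009184154897558371), np.float64(0.0009184154897558122)] yaw -21.15349449506237
modem [[ 0.5615  0.0191  0.02  ]
 [ 0.5504 -0.0171  0.02  ]
 [ 0.4916  0.0003  0.02  ]
 [ 0.5037  0.0424  0.02  ]] [0.5268 0.0112 0.02  ]
scr [0.6194 0.2884 0.1031] [np.float64(0.0006852896330218508), np.float64(0.0006852896330217805)]
scr [0.6027 0.1992 0.1017] [np.float64(0.0001766979691871985), np.float64(0.00017669796918712942)]
scr [0.5154 0.2179 0.103 ] [np.float64(9.556265340135793e-05), np.float64(9.556265340138742e-05)]
scr [0.533  0.3037 0.1057] [np.float64(0.001614348897792803), np.float64(0.0016143488977928093)]
unit [0.5676 0.2523 0.1034] -11.055370071468744 -11.050024660790868
top [135 135  82 109 125 135 136 135 136 135 134 134 119  96 133] [133 134 100 125 134 135 135 134 136 135 132 119  96 126 134]
side [175 182 103 129 148 163 172 180 181 181 181 180 181 175 163 142 172 174] [182 182 167 182 181 182 182 181 174 164 153 139 123  99 179 173]
```

Run:
```python
from h import *
from scipy.optimize import least_squares as LS
np.set_printoptions(precision=4,suppress=True)
t=cam("top");s=cam("side")
def edge(c,cx,cy,r1,angs,th):
    g=cv2.GaussianBlur(cv2.cvtColor(c["image"],6),(3,3),0).astype(float);o=[]
    for a in angs:
        r=np.arange(r1,15,-.25);xy=np.c_[cx+r*np.cos(a),cy+r*np.sin(a)].astype(np.float32)
        v=cv2.remap(g.astype(np.float32),xy[:,0][None],xy[:,1][None],1)[0]
        i=np.where(v<th)[0]
        if len(i): o.append(xy[i[0]])
    return np.array(o)
pt=edge(t,415,208,41,np.linspace(0,2*np.pi,73),121)
W=np.array([onz(t,p,0)[:2] for p in pt])
f=lambda q:np.hypot(*(W-q[:2]).T)-q[2]
r=LS(f,[.5,-.2,.08],loss="soft_l1",f_scale=.001);print("top circle z0",r.x,np.abs(r.fun).mean(),len(W))
ps=edge(s,364,312,55,np.linspace(np.pi,2*np.pi,37),150);print(len(ps),ps[::4])
def f2(q):
    o=[]
    for p in ps:
        O,v=ray(s,p);d=np.array([q[0],q[1],q[2]])-O;o.append(np.linalg.norm(d-v*(d@v))-.085)
    return np.r_[o,(r.x[:2]-q[:2])*3]
r2=LS(f2,[*r.x[:2],-.015],loss="soft_l1",f_scale=.001);print("sphere",r2.x,"crown",r2.x[2]+.085,np.abs(r2.fun).mean())
# unit prediction check
yaw=np.radians(-11.05);u=np.array([np.cos(yaw),np.sin(yaw),0]);v=np.array([-u[1],u[0],0])
c=np.array([.5676,.2523,0]);b=c-.102*u+.065*v;b[2]=.1125;print("bar",b)
print("bar3",c-.102*u+.065*v)
for cc,im in((t,"t"),(s,"s")):print([proj(cc,b+k*u) for k in(-.023,0,.023)])
m=np.array([.5266,.0125,.02])
T=cam("wrist");print(T["mount"])
```

```text
top circle z0 [ 0.591  -0.2381  0.0885] 0.00033309532182315314 73
24 [[320.25   312.    ]
 [324.5329 297.6352]
 [334.5073 287.2527]
 [382.8111 260.3169]
 [399.3533 269.8676]
 [402.1541 301.7766]]
sphere [ 0.5914 -0.2381  0.0478] crown 0.13277081785678027 0.008427117932857041
bar [0.4799 0.3356 0.1125]
bar3 [0.4799 0.3356 0.    ]
[array([172.9822, 262.3703]), array([175.0383, 252.5854]), array([177.0945, 242.8161])]
[array([213.1499, 138.6436]), array([221.962 , 137.6412]), array([230.7262, 136.6486])]
[[-0.0008 -0.9482 -0.3178  0.0825]
 [ 1.     -0.0008 -0.0002  0.0014]
 [-0.0001 -0.3178  0.9482 -0.1553]
 [ 0.      0.      0.      1.    ]]
```

Emit:
step_arm(rows=[[[85, -0.97, -0.73, 0, 0], [85, -0.97, -0.73, 0, 0], [85, -0.97, -0.73, 0, 0], [85, -0.97, -0.73, 0, 0], [85, -0.97, -0.73, 0, 0], [85, -0.97, -0.73, 0, 0], [85, -0.97, -0.73, 0, 0]]], squeeze=30)

```text
t: 0.93
eef_pos: [0.2626, 0.3423, 0.2193]
tcp_rot: [0.123, 0.992, 0.0, 0.0]
force: [1.0, 0.2, -0.5]
gripper_width: 0.0852
gripper_force: 0.0
```

Emit:
step_arm(rows=[[[85, -0.97, -0.73, 0, 0], [85, -0.97, -0.73, 0, 0], [85, -0.97, -0.73, 0, 0], [85, -0.97, -0.73, 0, 0], [85, -0.97, -0.73, 0, 0], [85, -0.97, -0.73, 0, 0], [85, -0.97, -0.73, 0, 0]]])

```text
t: 1.52
eef_pos: [0.396, 0.1767, 0.2194]
tcp_rot: [0.124, 0.992, 0.0, 0.0]
force: [0.4, 1.2, 0.5]
gripper_width: 0.0853
gripper_force: 0.0
```

Emit:
step_arm(rows=[[[85, -0.97, -0.73, 0.2, 0], [85, -0.97, -0.73, 0.2, 0], [85, -0.97, -0.73, 0.2, 0], [85, -0.97, -0.73, 0.2, 0], [85, -0.97, -0.73, 0.2, 0], [85, -0.97, -0.73, 0.2, 0.86], [85, 0, 0, 0, 0], [85, 0, 0, 0, 0]]])

```text
t: 2.18
eef_pos: [0.5098, 0.0351, 0.1886]
tcp_rot: [0.162, 0.987, 0.0, -0.0]
force: [0.1, -0.7, -0.3]
gripper_width: 0.0848
gripper_force: 0.0
```

```bash
cat >> h.py <<'E'
def units(target,yaw=None):
    "tool-axis shifts in 25 mm units to target (after turning tool y to yaw deg), and spin units"
    s=sensors.get_state();Rm=R.from_quat(s["tcp_rot"])
    y=Rm.as_matrix()[:,1];cur=np.degrees(np.arctan2(y[1],y[0]));sp=0 if yaw is None else -((yaw-cur+90)%180-90)
    Rn=Rm*R.from_euler('z',sp,degrees=True)
    return cur,Rn.inv().apply(np.array(target)-s["eef_pos"])/.025,sp/5
E
python3 - <<'E'
from h import *
np.set_printoptions(precision=4,suppress=True)
s=sensors.get_state();print(s["t"],s["eef_pos"],s["joint_positions"],units([.5266,.012,.15],71.5))
c=cam("wrist");cv2.imwrite("pics/w1.png",c["image"]);print(proj(c,[.527,.012,.02]))
E
```

```text
2.1833 [0.5098 0.0351 0.1886] [ 0.0685  0.2523 -0.2303  1.0891  0.0002  0.3936] (np.float64(71.37394091771037), array([-0.9304, -0.6625,  1.545 ]), np.float64(-0.025211816457925806))
[301.6601 193.0346]
```

View pics/w1.png

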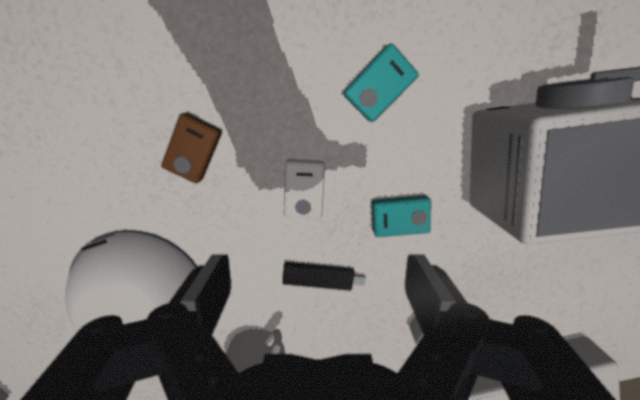

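Run:
```python
from h import *
np.set_printoptions(precision=4,suppress=True)
c=cam("wrist");g=c["image"]
cv2.imwrite("pics/w1c.png",cv2.convertScaleAbs(cv2.resize(g[150:226,270:340],None,fx=7,fy=7,interpolation=cv2.INTER_CUBIC),alpha=1.4))
```

```text
(no output)
```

View pics/w1c.png

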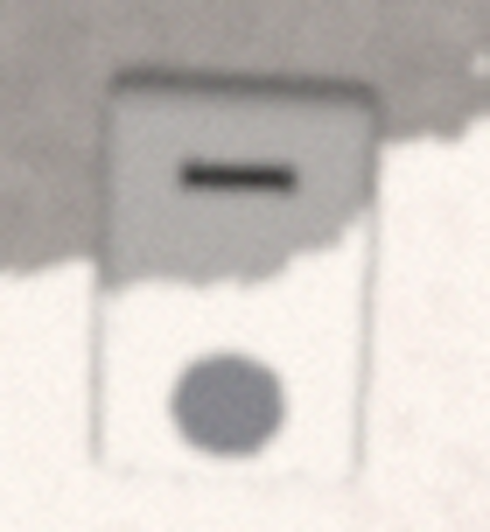

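Run:
```python
from h import *
np.set_printoptions(precision=4,suppress=True)
c=cam("wrist")
q=lambda x,y:onz(c,((x+.5)/7+269.5,(y+.5)/7+149.5),.0197)
P=np.array([q(*p) for p in((107,88),(377,100),(360,475),(96,467))]);print(P,P.mean(0))
ang=lambda d:np.degrees(np.arctan2(d[1],d[0]))
print("x axis yaw",ang(P[3]-P[0]),ang(P[2]-P[1]),"y",ang(P[1]-P[0])-90,ang(P[2]-P[3])-90)
di,da=q(228,404),q(238,177);print(di,da,(di+da)/2,ang(di-da))
print(np.linalg.norm(P[3]-P[0]),np.linalg.norm(P[1]-P[0]))
```

```text
[[ 0.4875  0.0078  0.0197]
 [ 0.5024  0.0466  0.0197]
 [ 0.5609  0.0245  0.0197]
 [ 0.5459 -0.0159  0.0197]] [0.5242 0.0158 0.0197]
x axis yaw -22.080898382279038 -20.716085356601365 y -21.107726440725614 -20.39933314770323
[0.5424 0.0082 0.0197] [0.5072 0.0222 0.0197] [0.5248 0.0152 0.0197] -21.787525010163986
0.06305281356591506 0.04158698092134575
```

Run:
```python
from h import *
print(units([.525,.0147,.029],69))
```

```text
(np.float64(71.57080504902014), array([-0.92947331, -0.59163026,  6.41163447]), np.float64(0.5141610098040275))
```

Emit:
step_arm(rows=[[[85, 0, 0, 0, 0.51], [85, -0.46, -0.3, 0.5, 0], [85, -0.47, -0.29, 0.9, 0], [85, 0, 0, 0.9, 0], [85, 0, 0, 0.9, 0], [85, 0, 0, 0, 0], [85, 0, 0, 0, 0]]])

```text
t: 2.92
eef_pos: [0.5241, 0.0149, 0.1088]
tcp_rot: [0.182, 0.983, -0.0, -0.001]
force: [0.4, -0.2, -0.2]
gripper_width: 0.0854
gripper_force: 0.0
```

Run:
```python
from h import *
print(units([.525,.0147,.029],69))
c=cam("wrist");g=c["image"];print(c["image"].shape);cv2.imwrite("pics/w2.png",g)
```

```text
(np.float64(69.05282804886889), array([-0.04595789,  0.00696263,  3.19155622]), np.float64(0.010565609773777851))
(400, 640, 3)
```

View pics/w2.png

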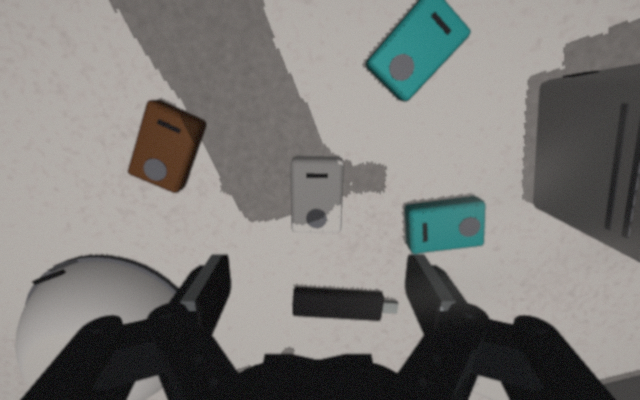

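Run:
```python
from h import *
c=cam("wrist");P=np.array([onz(c,p,.0197) for p in((291.5,159),(342.5,159.5),(342,231),(291,231.5))]);print(P.mean(0),np.linalg.norm(P[3]-P[0]),np.linalg.norm(P[1]-P[0]))
d=P[3]+P[2]-P[0]-P[1];print(np.degrees(np.arctan2(d[1],d[0])),units([*P.mean(0)[:2],.029],69))
```

```text
[0.52694918 0.0149449  0.0197    ] 0.06468926382130798 0.041411381351944325
-21.440696844634083 (np.float64(69.03182521730807), array([-0.0098718 ,  0.01082433,  3.26764393]), np.float64(0.006365043461613595))
```

Emit:
step_arm(rows=[[[70, 0, 0, 0.8, 0], [70, 0, 0, 0.8, 0], [70, 0, 0, 0.8, 0], [70, 0, 0, 0.6, 0], [70, 0, 0, 0.2, 0], [70, 0, 0, 0, 0]]])

```text
t: 3.52
eef_pos: [0.5258, 0.0143, 0.0294]
tcp_rot: [0.182, 0.983, -0.0, -0.0]
force: [-0.4, 0.3, 0.2]
gripper_width: 0.0701
gripper_force: 0.0
```

Emit:
step_arm(rows=[[[30, 0, 0, 0, 0], [30, 0, 0, 0, 0], [30, 0, 0, 0, 0], [30, 0, 0, 0, 0], [30, 0, 0, 0, 0], [30, 0, 0, 0, 0]]], squeeze=30)

```text
t: 4.02
eef_pos: [0.5261, 0.014, 0.0296]
tcp_rot: [0.183, 0.983, 0.0, 0.0]
force: [-0.2, 0.4, 0.2]
gripper_width: 0.0299
gripper_force: 0.0
```

Run:
```python
from h import *
c=cam("wrist");w=c["image"];s=cam("side")["image"]
cv2.imwrite("pics/w3.png",np.hstack([w[100:,160:480],cv2.resize(s[190:290,230:350],(360,300))]))
```

```text
(no output)
```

View pics/w3.png

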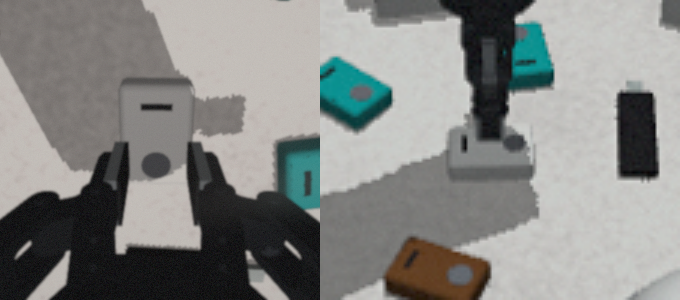

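Run:
```python
from h import *
np.set_printoptions(precision=4,suppress=True)
c=cam("wrist");print(c["mtx"][0][0],c["mtx"][1][2],c["k1"])
s=sensors.get_state();Rm=R.from_quat(s["tcp_rot"])
w=lambda p:Rm.apply(p)+s["eef_pos"]
for z in(.025,.006,-.01):
  for x in(-.011,.011):
    print(z,x,[proj(c,w([x,y,z]))-[160,100] for y in(-.015,.015)])
for p in((119,82),(192,82),(155,165),(156,107)):
  print(p,[onz(c,(p[0]+160,p[1]+100),z) for z in(.02,)])
```

```text
307.01538404723766 194.87021075621465 0.009563299396723228
0.025 -0.011 [array([132.6597, 143.0021]), array([178.554 , 142.9649])]
0.025 0.011 [array([131.7376, 111.6738]), array([179.2787, 111.6352])]
0.006 -0.011 [array([130.2036, 157.9082]), array([180.6314, 157.8674])]
0.006 0.011 [array([129.0924, 123.9498]), array([181.5105, 123.9072])]
-0.01 -0.011 [array([127.7235, 172.9558]), array([182.7293, 172.9111])]
-0.01 0.011 [array([126.4031, 136.4271]), array([183.7795, 136.3804])]
(119, 82) [array([0.4859, 0.0077, 0.02  ])]
(192, 82) [array([0.5005, 0.0457, 0.02  ])]
(155, 165) [array([0.5423, 0.0073, 0.02  ])]
(156, 107) [array([0.5072, 0.0216, 0.02  ])]
```

Run:
```python
from h import *
np.set_printoptions(precision=4,suppress=True)
s=sensors.get_state();c=cam("side");Rm=R.from_quat(s["tcp_rot"])
w=lambda p:Rm.apply(p)+s["eef_pos"]
for z in(.025,.01,-.005,-.02,-.03):
  print(z,[(proj(c,w([x,y,z]))-[230,190])*3+[320,0] for y in(-.015,.015) for x in(-.011,.011)])
g=c["image"][190:290,230:350];cv2.imwrite("pics/s4.png",cv2.resize(g,(720,600),interpolation=cv2.INTER_CUBIC))
```

```text
0.025 [array([500.465 , 168.3665]), array([471.8435, 169.217 ]), array([499.3132, 141.1703]), array([471.26  , 141.9752])]
0.01 [array([500.3095, 154.4886]), array([471.4334, 155.3317]), array([499.1529, 127.3313]), array([470.856 , 128.1285])]
-0.005 [array([500.1523, 140.3604]), array([471.0175, 141.1956]), array([498.9909, 113.249 ]), array([470.4465, 114.0382])]
-0.02 [array([499.9934, 125.9759]), array([470.5957, 126.8027]), array([498.8271,  98.9177]), array([470.0313,  99.6983])]
-0.03 [array([499.8865, 116.2406]), array([470.3112, 117.0616]), array([498.7169,  89.2222]), array([469.7514,  89.9969])]
```

View pics/s4.png

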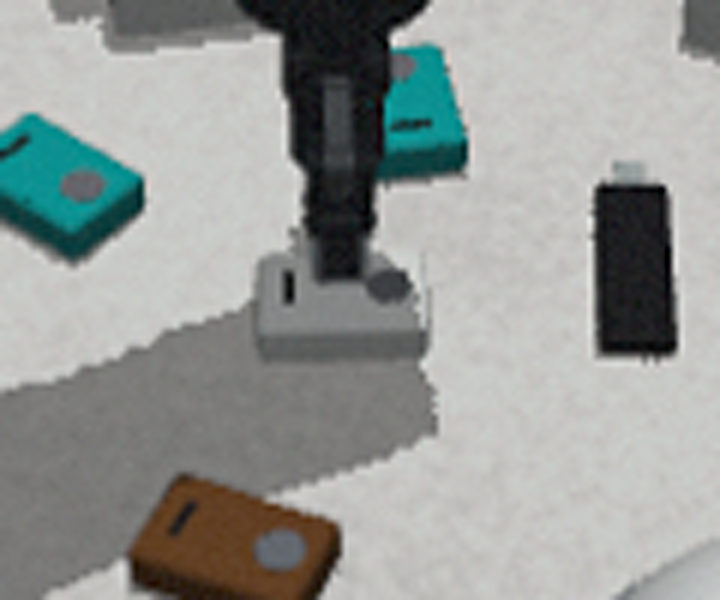

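Emit:
step_arm(rows=[[[60, 0, 0, 0, 0], [60, 0, 0, 0, 0], [60, 0, 0, 0, 0], [60, 0, 0, 0.3, 0], [60, 0, 0, 0.3, 0], [60, 0, 0, 0, 0]]])

```text
t: 4.72
eef_pos: [0.5244, 0.014, 0.0124]
tcp_rot: [0.183, 0.983, -0.0, -0.001]
force: [0.1, 0.1, -1.1]
gripper_width: 0.0599
gripper_force: 0.0
```

Emit:
step_arm(rows=[[[60, 0, 0, 0.12, 0], [60, 0, 0, 0.12, 0], [60, 0, 0, 0, 0]]])

```text
t: 4.97
eef_pos: [0.5253, 0.014, 0.0075]
tcp_rot: [0.183, 0.983, -0.0, -0.001]
force: [-1.1, 0.1, 0.3]
gripper_width: 0.0602
gripper_force: 0.0
```

Run:
```python
from h import *
np.set_printoptions(precision=4,suppress=True)
s=sensors.get_state();c=cam("side");Rm=R.from_quat(s["tcp_rot"])
w=lambda p:Rm.apply(p)+s["eef_pos"]
g=cv2.cvtColor(c["image"],6)
for x in(283,286,289):print(x,g[225:258,x])
for z in(.025,.01,0,-.005):print(z,[proj(c,w([x,-.03,z])) for x in(-.011,.011)])
print(s["joint_positions"])
```

```text
283 [ 25  24  23  18  15  16  26  25  20  20  32  30  29  24  41  45  50  47
  47  47  50  54  76  93  94 110 126 124 125 126 122 125 124]
286 [ 38  36  40  38  31  27  26  20  20  32  26  35  35  25  24  23  27  19
  29  29  27  39  76  95  99 115 129 125 127 126 126 127 124]
289 [ 19  23  24  22  26  17  18  24  25  28  31  39  31  25  21  32  21  26
  33  21  11  31  70  96  95 114 124 125 125 129 125 125 128]
0.025 [array([290.2193, 257.4197]), array([280.7031, 257.7082])]
0.01 [array([290.1741, 252.9056]), array([280.5732, 253.1917])]
0 [array([290.1436, 249.8509]), array([280.4855, 250.1354])]
-0.005 [array([290.1284, 248.3098]), array([280.4414, 248.5934])]
[ 0.0267  0.4436 -0.474   0.6543  0.      0.394 ]
```

Emit:
step_arm(rows=[[[60, 0, 0, 0.2, 0], [60, 0, 0, 0.2, 0], [60, 0, 0, 0, 0]]])

```text
t: 5.27
eef_pos: [0.5251, 0.014, -0.0027]
tcp_rot: [0.183, 0.983, -0.0, -0.001]
force: [-0.0, -0.6, -0.7]
gripper_width: 0.0604
gripper_force: 0.0
```

Emit:
step_arm(rows=[[[35, 0, 0, 0, 0], [35, 0, 0, 0, 0], [35, 0, 0, 0, 0], [35, 0, 0, 0, 0], [35, 0, 0, 0, 0], [35, 0, 0, 0, 0]]], squeeze=30)

```text
t: 5.77
eef_pos: [0.5258, 0.014, -0.0018]
tcp_rot: [0.183, 0.983, 0.0, -0.0]
force: [-0.6, 0.1, -1.2]
gripper_width: 0.0427
gripper_force: 31.0
```

Emit:
step_arm(rows=[[[35, 0, 0, -0.5, 0], [35, 0, 0, -1, 0], [35, 0, 0, -1, 0], [35, 0, 0, -1, 0], [35, 0, 0, -1, 0], [35, 0, 0, -1, 0], [35, 0, 0, -1, 0]]])

```text
t: 6.35
eef_pos: [0.5254, 0.014, 0.1619]
tcp_rot: [0.183, 0.983, -0.0, -0.0]
force: [0.4, 0.6, -1.9]
gripper_width: 0.0431
gripper_force: 31.0
```

Emit:
step_arm(rows=[[[35, -0.8, -0.82, 0, 0], [35, -0.8, -0.82, 0, 0], [35, -0.8, -0.82, 0, 0], [35, -0.8, -0.82, 0, 0], [35, -0.8, -0.82, 0, 0]]])

```text
t: 6.77
eef_pos: [0.5825, -0.1187, 0.1607]
tcp_rot: [0.183, 0.983, 0.0, -0.0]
force: [-0.1, -0.5, -1.2]
gripper_width: 0.0427
gripper_force: 31.0
```

Emit:
step_arm(rows=[[[35, -0.8, -0.82, 0, 0], [35, -0.8, -0.82, 0, 0], [35, -0.8, -0.82, 0, 0], [35, -0.8, -0.82, 0, 0], [35, -0.8, -0.82, 0, 0], [35, 0, 0, 0, 0], [35, 0, 0, 0, 0]]])

```text
t: 7.35
eef_pos: [0.6389, -0.2505, 0.1597]
tcp_rot: [0.184, 0.983, 0.0, -0.0]
force: [-0.6, 0.4, -1.1]
gripper_width: 0.0432
gripper_force: 31.0
```

Run:
```python
from h import *
c=cam("wrist");cv2.imwrite("pics/w5.png",c["image"]);print(proj(c,[.591,-.238,.07]),sensors.get_state()["eef_pos"])
```

```text
[308.81686186 136.6906551 ] [ 0.63837757 -0.24930908  0.1599195 ]
```

View pics/w5.png

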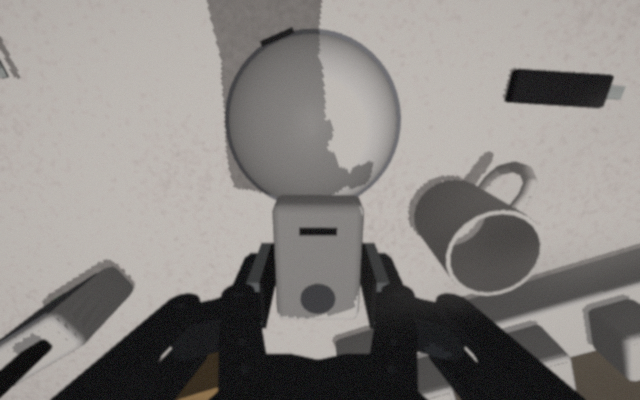

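Run:
```python
from h import *
from scipy.optimize import least_squares as LS
np.set_printoptions(precision=4,suppress=True)
c=cam("wrist");s=sensors.get_state();g=cv2.GaussianBlur(cv2.cvtColor(c["image"],6),(3,3),0).astype(np.float32)
pts=[]
for a in np.radians(np.r_[-75:36:5,170:236:5]):
    r=np.arange(98,70,-.25);x=(313.5+r*np.cos(a)).astype(np.float32);y=(116+r*np.sin(a)).astype(np.float32)
    v=cv2.remap(g,x[None],y[None],1)[0];d=v[8:]-v[:-8];i=d.argmin()
    if d[i]<-10: pts.append((x[i+4],y[i+4]))
def f(q):
    o=[]
    for p in pts:
        O,v=ray(c,p);d=np.array([q[0],q[1],-.015])-O;o.append(np.linalg.norm(d-v*(d@v))-.085-q[2])
    return np.array(o)
r=LS(f,[.59,-.238,0],loss="soft_l1",f_scale=.001);print(len(pts),r.x,np.round(r.fun*1e3,1))
r=LS(lambda q:f([q[0],q[1],0]),[.59,-.238],loss="soft_l1",f_scale=.001);print(r.x,np.abs(r.fun).mean())
T=dict(c);T["pose"]=np.array(c["mount"])
for p in((318,231),(318,298),(274,204),(362,204)):print(p,onz(T,p,-.022))
```

```text
37 [ 0.5905 -0.2359  0.0039] [ 0.  -0.4 -0.2 -0.   0.1 -0.1 -0.2  0.1  0.1  0.2 -0.1  0.1  0.4 -0.2
 -0.2 -0.  -0.1  0.5 -0.2  0.1  0.1  0.  -0.  -0.4 -0.4 -0.4  0.1  1.
  4.9 -0.2 -0.1 -0.2 -0.2 -0.1 -0.2 -0.3  2.7]
[ 0.5861 -0.2333] 0.0023512764721642233
(318, 231) [ 0.0198  0.0015 -0.022 ]
(318, 298) [-0.0181  0.0015 -0.022 ]
(274, 204) [ 0.0335 -0.0189 -0.022 ]
(362, 204) [ 0.0335  0.0218 -0.022 ]
```

Run:
```python
from h import *
print(units([.5907,-.2373,.068],69))
```

```text
(np.float64(68.95139693923504), array([ 1.930141  , -0.2609218 ,  3.69039988]), np.float64(-0.009720612152992202))
```

Emit:
step_arm(rows=[[[35, 0.6, -0.08, 0, 0], [35, 0.7, -0.1, 0, 0], [35, 0.63, -0.08, 0, 0], [35, 0, 0, 0.9, 0], [35, 0, 0, 0.9, 0], [35, 0, 0, 0.9, 0], [35, 0, 0, 0.5, 0], [35, 0, 0, 0, 0]]])

```text
t: 8.12
eef_pos: [0.5883, -0.2352, 0.0776]
tcp_rot: [0.182, 0.983, 0.001, -0.003]
force: [-0.8, 0.1, -0.9]
gripper_width: 0.0429
gripper_force: 31.0
```

Run:
```python
from h import *
for i in range(3):
    cam("top");s=sensors.get_state();print(units([.5907,-.2373,.068],69)[1],s["force"])
```

```text
[-0.06551052 -0.03518256  0.45635862] [-0.59021691 -0.4510688  -0.41306464]
[-0.0020655  -0.02609663  0.51377674] [-0.00745093 -0.22116204 -1.40996849]
[ 0.04273924 -0.01936171  0.55037401] [-0.25618885  0.38703512 -1.03708358]
```

Emit:
step_arm(rows=[[[35, 0, 0, 0.2, 0], [35, 0, 0, 0.12, 0], [35, 0, 0, 0, 0], [35, 0, 0, 0, 0]]])

```text
t: 8.6
eef_pos: [0.5915, -0.2379, 0.0729]
tcp_rot: [0.183, 0.983, -0.0, 0.0]
force: [0.2, -0.9, -1.4]
gripper_width: 0.043
gripper_force: 31.0
```

Emit:
step_arm(rows=[[[35, 0, 0, 0.06, 0], [35, 0, 0, 0, 0], [35, 0, 0, 0, 0]]])

```text
t: 8.85
eef_pos: [0.5915, -0.2379, 0.0712]
tcp_rot: [0.183, 0.983, 0.0, -0.0]
force: [0.4, -0.1, -1.4]
gripper_width: 0.0428
gripper_force: 31.0
```

Emit:
step_arm(rows=[[[35, 0, 0, 0.04, 0], [35, 0, 0, 0, 0], [35, 0, 0, 0, 0]]])

```text
t: 9.1
eef_pos: [0.5914, -0.2378, 0.0701]
tcp_rot: [0.183, 0.983, 0.0, -0.0]
force: [-0.4, 0.8, -1.4]
gripper_width: 0.043
gripper_force: 31.0
```

Emit:
step_arm(rows=[[[35, 0, 0, 0.04, 0], [35, 0, 0, 0, 0], [35, 0, 0, 0, 0]]])

```text
t: 9.35
eef_pos: [0.5914, -0.2378, 0.0691]
tcp_rot: [0.183, 0.983, 0.0, -0.0]
force: [-0.6, 0.8, -1.6]
gripper_width: 0.043
gripper_force: 31.0
```

Emit:
step_arm(rows=[[[35, 0, 0, 0.03, 0], [35, 0, 0, 0, 0], [35, 0, 0, 0, 0]]])

```text
t: 9.6
eef_pos: [0.5914, -0.2378, 0.0684]
tcp_rot: [0.183, 0.983, 0.0, -0.0]
force: [-0.2, 0.2, -1.0]
gripper_width: 0.0428
gripper_force: 31.0
```

Emit:
step_arm(rows=[[[35, 0, 0, 0.03, 0], [35, 0, 0, 0, 0], [35, 0, 0, 0, 0]]])

```text
t: 9.85
eef_pos: [0.5916, -0.2379, 0.0681]
tcp_rot: [0.183, 0.983, -0.0, 0.0]
force: [-0.4, 0.4, 2.1]
gripper_width: 0.0431
gripper_force: 31.3
```

Emit:
step_arm(rows=[[[44, 0, 0, 0, 0], [45, 0, 0, 0, 0], [47, 0, 0, 0, 0], [50, 0, 0, 0, 0], [54, 0, 0, 0, 0], [60, 0, 0, 0, 0], [60, 0, 0, 0, 0], [60, 0, 0, 0, 0]]], squeeze=20)

```text
t: 10.52
eef_pos: [0.5915, -0.2379, 0.0677]
tcp_rot: [0.183, 0.983, -0.0, 0.0]
force: [-1.4, 0.3, -0.2]
gripper_width: 0.0601
gripper_force: 0.0
```

Emit:
step_arm(rows=[[[60, 0, 0, -0.3, 0], [60, 0, 0, -0.6, 0], [60, 0, 0, -1, 0], [60, 0, 0, -1, 0], [60, 0, 0, -1, 0], [60, 0, 0, -0.8, 0], [60, 0, 0, 0, 0], [60, 0, 0, 0, 0]]])

```text
t: 11.18
eef_pos: [0.5926, -0.2383, 0.1872]
tcp_rot: [0.183, 0.983, -0.0, 0.002]
force: [0.8, -0.5, 0.5]
gripper_width: 0.0601
gripper_force: 0.0
```

Run:
```python
from h import *
np.set_printoptions(precision=4,suppress=True)
c=cam("wrist");print(sensors.get_state()["eef_pos"],[proj(c,[.5907,-.2373,.09])])
s=cam("side")["image"]
a=c["image"][80:400,160:480];b=cv2.resize(s[240:360,300:440],(373,320),interpolation=cv2.INTER_CUBIC)
cv2.imwrite("pics/rel.png",np.hstack([a,b]))
```

```text
[ 0.5916 -0.2379  0.1856] [array([316.3978, 189.9085])]
```

View pics/rel.png

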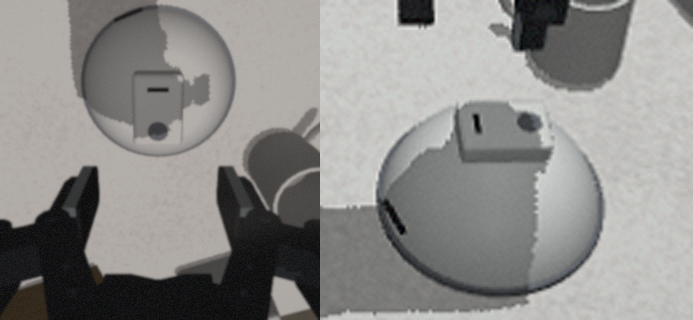

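Emit:
step_arm(rows=[[[30, 0, 0, 0, -1], [10, 0, 0, 0, -1], [0, 0.38, 0.9, 0, 0], [0, 0.38, 0.9, 0, 0], [0, 0.38, 0.9, 0, 0], [0, 0.38, 0.9, 0, 0], [0, 0.38, 0.9, 0, 0], [0, 0.38, 0.9, 0, 0]]])

```text
t: 11.95
eef_pos: [0.5598, -0.0932, 0.1834]
tcp_rot: [0.096, 0.995, 0.0, -0.002]
force: [-0.4, 0.4, -0.4]
gripper_width: -0.0001
gripper_force: 0.0
```

Emit:
step_arm(rows=[[[0, 0.38, 0.9, 0, 0], [0, 0.38, 0.9, 0, 0], [0, 0.38, 0.9, 0, 0], [0, 0.38, 0.9, 0, 0], [0, 0.38, 0.9, 0, 0], [0, 0.38, 0.9, 0, 0], [0, 0.38, 0.9, 0, 0], [0, 0.38, 0.9, 0, 0]]])

```text
t: 12.62
eef_pos: [0.5197, 0.0977, 0.1836]
tcp_rot: [0.096, 0.995, -0.0, -0.002]
force: [0.7, -0.3, 0.1]
gripper_width: 0.0003
gripper_force: 0.0
```

Emit:
step_arm(rows=[[[0, 0.38, 0.9, 0, 0], [0, 0.38, 0.9, 0, 0], [0, 0.38, 0.9, 0, 0], [0, 0.38, 0.9, 0, 0], [0, 0.38, 0.9, 0, 0], [0, 0.38, 0.9, 0, 0], [0, 0.38, 0.9, 0, 0], [0, 0, 0, 0, 0]]])

```text
t: 13.28
eef_pos: [0.4846, 0.2674, 0.1835]
tcp_rot: [0.094, 0.996, 0.0, -0.001]
force: [0.3, -0.3, 0.4]
gripper_width: 0.0002
gripper_force: 0.0
```

Run:
```python
from h import *
np.set_printoptions(precision=3,suppress=True)
s=sensors.get_state();print(s["t"],s["eef_pos"],s["joint_positions"],s["force"],units([.470,.340,.13],79))
c=cam("wrist");print(proj(c,[.4799,.3356,.1125]),proj(c,[.457,.340,.1125]))
```

```text
13.2833 [0.485 0.267 0.184] [ 0.503  0.327 -0.137  1.109  0.002  0.692] [ 0.26  -0.293  0.416] (np.float64(79.19862968833701), array([1.12 , 2.739, 2.145]), np.float64(0.03972593766740147))
[401.981 181.646] [404.737 151.389]
```

Run:
```python
from h import *
np.set_printoptions(precision=4,suppress=True)
c=cam("wrist");g=cv2.cvtColor(c["image"],6)
for r in(158,170,180):print(r,g[r,380:428:2])
for k in(401,404,407):print(k,g[130:200:3,k])
```

```text
158 [131 172 177 178 174 172 174 173 174 174 126  56  60  71  77  89  99 105
  99  92  86 140 175 176]
170 [175 176 176 175 178 180 178 180 180 161  77  62  72  78  85  98 101 100
  91  87 115 173 175 179]
180 [178 179 179 177 178 176 175 174 177 118  58  69  76  84  94  98 101  93
  87  91 157 178 177 178]
401 [179 180 180 176 175 173 137 114 100  84  74  70  66  57  55  59  58  63
  65  67  68  70  74  75]
404 [179 179 178 178 178 166  59  59  59  64  66  64  67  68  70  72  75  76
  81  78  77  82  85  85]
407 [179 178 179 177 177 158  53  70  75  76  79  76  80  81  82  86  88  90
  90  89  94  95  97  99]
```

Emit:
step_arm(rows=[[[0, 0.28, 0.69, 0, 0], [0, 0.28, 0.69, 0, 0], [0, 0.28, 0.69, 0, 0], [0, 0.28, 0.67, 0, 0], [0, 0, 0, 0.8, 0], [0, 0, 0, 0.6, 0], [0, 0, 0, 0, 0]]])

```text
t: 13.97
eef_pos: [0.4698, 0.3341, 0.1464]
tcp_rot: [0.097, 0.995, -0.003, -0.003]
force: [0.5, -1.3, -1.5]
gripper_width: -0.0004
gripper_force: 0.0
```

```bash
cat > bar.py <<'E'
from h import *
np.set_printoptions(precision=3,suppress=True)
# bar outer end height from side view: dark blob tip near the predicted image column
c=cam("side");s=sensors.get_state();g=cv2.cvtColor(c["image"],6)
print(s["eef_pos"],s["force"],units([.470,.342,.13],79))
yaw=np.radians(-11.05);u=np.array([np.cos(yaw),np.sin(yaw),0]);v=np.array([-u[1],u[0],0])
ax=np.array([.5676,.2523,.075])-.102*u
for th in(0,.35,.7,1.05,1.15):
    a=np.pi/6-th;b=ax+.075*(np.cos(a)*v+np.array([0,0,np.sin(a)]));print(th,proj(c,b-.02*u),proj(c,b+.02*u))
np.save("g.npy",g)
for y in range(130,176,3):print(y,g[y,206:240:2])
E
python3 bar.py
```

```text
[0.47  0.334 0.148] [ 0.335  0.269 -0.409] (np.float64(78.88438060697078), array([0.072, 0.297, 0.719]), np.float64(-0.023123878605844084))
0 [214.303 138.522] [229.588 136.787]
0.35 [214.989 144.563] [230.009 142.826]
0.7 [215.999 152.707] [230.826 150.951]
1.05 [217.219 162.031] [231.943 160.239]
1.15 [217.589 164.776] [232.3   162.971]
130 [187 189 186 186 187 184 185 188 187 187 190 185 180 186 185 185 184]
133 [188 186 188 191 186 190 187 188 187 192 192 191 192 194 188 182 180]
136 [185 189 189 178  80  82  70  66  62  63  63  62  95  90 118 181 184]
139 [188 188 186 188  43  49  51  49  45  38  39  38  29  99 101 187 181]
142 [186 185 186 192 143 197 196 191 189 193 191 185 186  82 108 168 183]
145 [186 189 192 185 190 188 186 186 184 184 188 187 189 132  88 168 184]
148 [188 186 190 191 188 190 189 188 187 186 189 180 186 149 103 110 190]
151 [189 185 186 188 189 186 186 187 183 186 186 189 187 167  96  83  85]
154 [184 185 188 190 187 187 187 190 186 187 184 186 193 195  95  78 102]
157 [187 190 191 189 187 186 187 184 187 187 187 187 186 193 118  70 100]
160 [183 180 185 187 185 187 186 189 189 190 188 189 187 188 127  30  79]
163 [185 186 188 188 186 183 187 187 183 185 185 186 187 189 186 145  63]
166 [188 183 180 181 104 111 113 106 165 185 183 186 186 185 183 197  39]
169 [186 186 186 153 112 115 117 111 156 187 179 180 178 186 186 190  64]
172 [160 111 112 115 112 114 111 111 110 112 105 180 164 105 108 168 112]
175 [117 113 114 110 115 112 110 108 111 110 112 109 111 115 110 116 184]
```

Emit:
step_arm(rows=[[[0, 0.05, 0.3, 0.3, 0], [0, 0, 0, 0.2, 0], [0, 0, 0, 0.1, 0], [0, 0, 0, 0.1, 0], [0, 0, 0, 0, 0]]])

```text
t: 14.43
eef_pos: [0.472, 0.3441, 0.1324]
tcp_rot: [0.096, 0.995, -0.0, -0.0]
force: [-0.9, -1.0, -0.5]
gripper_width: -0.0
gripper_force: 0.0
```

Emit:
step_arm(rows=[[[0, 0, 0, 0.1, 0], [0, 0, 0, 0.1, 0], [0, 0, 0, 0.1, 0], [0, 0, 0, 0, 0]]])

```text
t: 14.77
eef_pos: [0.4718, 0.344, 0.1247]
tcp_rot: [0.096, 0.995, -0.0, -0.0]
force: [-0.1, -0.1, 0.6]
gripper_width: -0.0002
gripper_force: 0.0
```

Emit:
step_arm(rows=[[[0, 0, 0, 0.1, 0], [0, 0, 0, 0.1, 0], [0, 0, 0, 0.1, 0], [0, 0, 0, 0, 0]]])

```text
t: 15.1
eef_pos: [0.4717, 0.3441, 0.117]
tcp_rot: [0.096, 0.995, -0.0, -0.0]
force: [-1.0, -1.0, 0.3]
gripper_width: -0.0002
gripper_force: 0.0
```

Emit:
step_arm(rows=[[[0, 0, 0, 0.1, 0], [0, 0, 0, 0.1, 0], [0, 0, 0, 0, 0]]])

```text
t: 15.35
eef_pos: [0.4718, 0.3441, 0.1121]
tcp_rot: [0.096, 0.995, -0.0, -0.0]
force: [-0.5, 0.7, -1.0]
gripper_width: -0.0001
gripper_force: 0.0
```

Emit:
step_arm(rows=[[[0, 0, 0, 0.1, 0], [0, 0, 0, 0.1, 0], [0, 0, 0, 0, 0]]])

```text
t: 15.6
eef_pos: [0.4723, 0.3448, 0.1078]
tcp_rot: [0.096, 0.995, 0.001, 0.0]
force: [-0.3, 0.1, 3.9]
gripper_width: -0.0002
gripper_force: 1.7
```

```bash
python3 bar.py
```

```text
[0.472 0.345 0.108] [-0.431 -0.261  2.409] (np.float64(78.95559197726197), array([ 0.071, -0.121, -0.88 ]), np.float64(-0.008881604547605093))
0 [214.303 138.522] [229.588 136.787]
0.35 [214.989 144.563] [230.009 142.826]
0.7 [215.999 152.707] [230.826 150.951]
1.05 [217.219 162.031] [231.943 160.239]
1.15 [217.589 164.776] [232.3   162.971]
130 [190 189 186 186 126  37  17   9  96 193 191 187 185 186 186 183 183]
133 [190 187 186 190 164  49  22  21  47 196 191 192 192 193 189 186 179]
136 [189 189 187 180  95  60  63  64  63  60  63  62  59  57 115 183 183]
139 [186 184 189 192  43  50  51  49  47  45  45  40  38  62  87 190 180]
142 [189 188 190 191 144 172 196 191 189 196 193 188 189  83 106 168 187]
145 [189 188 190 184 189 188 187 189 188 183 187 186 187 132 103 173 185]
148 [188 189 187 186 188 190 188 190 188 187 188 182 188 152 104 106 192]
151 [192 186 189 188 189 189 185 184 185 188 184 188 192 168  97  83  84]
154 [186 186 188 188 188 188 188 189 190 189 186 189 191 195  96  78 101]
157 [189 188 191 188 189 188 190 184 186 189 189 189 186 191 118  69  96]
160 [186 181 188 190 188 188 189 188 190 190 187 189 189 188 128  28  80]
163 [187 188 190 190 109 108 109 111 165 186 183 189 188 187 184 147  60]
166 [186 188 186 184 113 114 115 111 164 186 184 185 187 186 186 197  41]
169 [189 109 113 114 113 115 115 113 114 110 158 175 182 183 187 192  65]
172 [114 114 112 116 113 114 114 111 110 111 117 111 109 108 110 168 112]
175 [113 113 113 112 113 114 113 114 112 112 115 108 112 115 108 117 184]
```

Emit:
step_arm(rows=[[[0, -0.15, 0, -0.1, 0], [0, 0, 0, 0.2, 0], [0, 0, 0, 0.2, 0], [0, 0, 0, 0.2, 0], [0, 0, 0, 0.2, 0], [0, 0, 0, 0.2, 0], [0, 0, 0, 0, 0]]])

```text
t: 16.23
eef_pos: [0.4762, 0.344, 0.0847]
tcp_rot: [0.096, 0.995, 0.0, 0.0]
force: [0.8, 2.5, 2.8]
gripper_width: -0.0002
gripper_force: 2.0
```

Emit:
step_arm(rows=[[[0, 0, 0, 0.2, 0], [0, 0, 0, 0.2, 0], [0, 0, 0, 0.2, 0], [0, 0, 0, 0.2, 0], [0, 0, 0, 0, 0]]])

```text
t: 16.65
eef_pos: [0.4755, 0.3432, 0.0644]
tcp_rot: [0.096, 0.995, -0.0, -0.0]
force: [0.0, 1.6, 2.7]
gripper_width: -0.0001
gripper_force: 1.5
```

Emit:
step_arm(rows=[[[0, 0, -0.05, 0.2, 0], [0, 0, -0.05, 0.2, 0], [0, 0, -0.05, 0.2, 0], [0, 0, -0.05, 0.2, 0], [0, 0, 0, 0, 0]]])

```text
t: 17.07
eef_pos: [0.4746, 0.3385, 0.0445]
tcp_rot: [0.096, 0.995, -0.0, -0.0]
force: [1.0, 3.0, 4.5]
gripper_width: 0.0001
gripper_force: 2.3
```

```bash
python3 bar.py
```

```text
[0.475 0.339 0.045] [0.907 3.021 5.467] (np.float64(78.94616680592398), array([ 0.211,  0.096, -3.404]), np.float64(-0.010766638815204033))
0 [214.303 138.522] [229.588 136.787]
0.35 [214.989 144.563] [230.009 142.826]
0.7 [215.999 152.707] [230.826 150.951]
1.05 [217.219 162.031] [231.943 160.239]
1.15 [217.589 164.776] [232.3   162.971]
130 [189 188 190 157  23  19  30  61  50  21  44 194 184 186 188 185 187]
133 [191 189 189 194  42  22  24  61  54  25   8 195 190 189 185 187 184]
136 [190 190 188 190 117  18  25  61  65  43  22 180 189 186 187 179 183]
139 [189 188 187 189 166  18  34  46  42  28  44 196 187 183 184 183 181]
142 [190 188 189 188 190 166  19  28  37  20  43 192 184 190 185 186 185]
145 [190 190 191 187 189 169  12  25  28  22   4 194 187 188 189 195 185]
148 [189 189 190 192 189 197  96  26  24  31 165 185 190 190 187 187 189]
151 [187 189 191 190 189 192 150  30  23  14 109 192 191 189 192 139  85]
154 [187 187 192 189 193 193 157  47  23  17  50  53  53  52  88  63 102]
157 [191 190 190 191 194  73  59  64  59  61  52  52  47  43  56  59 100]
160 [188 183 188 191 190 115  56  84 124 147 205 201 194 198  79  53  80]
163 [188 190 191 189 189 147 111 111 110 109 188 189 188 187 145  47  64]
166 [186 188 183 186 184 155 118 114 115 112 187 188 191 184 187 199  44]
169 [191 189 159 112 114 116 117 115 113 118 111 104 178 182 185 190  67]
172 [110 115 116 115 116 115 113 115 111 117 115 114 112 118 115 110 114]
175 [114 117 112 115 116 115 115 111 114 113 115 108 116 115 111 111 183]
```

Emit:
step_arm(rows=[[[0, 0, -0.05, 0.12, 0], [0, 0, -0.05, 0.12, 0], [0, 0, 0, 0.1, 0], [0, 0, 0, 0, 0], [0, 0, 0, 0, 0]]])

```text
t: 17.53
eef_pos: [0.4742, 0.3355, 0.0365]
tcp_rot: [0.096, 0.995, -0.001, -0.0]
force: [-0.1, 0.3, 6.0]
gripper_width: -0.0003
gripper_force: 2.6
```

Emit:
step_arm(rows=[[[0, 0, 0, 0.06, 0], [0, 0, 0, 0, 0], [0, 0, 0, 0, 0]]])

```text
t: 17.78
eef_pos: [0.4741, 0.335, 0.0352]
tcp_rot: [0.097, 0.995, -0.001, -0.0]
force: [0.6, -1.3, 6.6]
gripper_width: 0.0001
gripper_force: 3.1
```

Emit:
step_arm(rows=[[[0, 0, 0, 0.06, 0], [0, 0, 0, 0, 0], [0, 0, 0, 0, 0]]])

```text
t: 18.03
eef_pos: [0.474, 0.3345, 0.0338]
tcp_rot: [0.097, 0.995, -0.002, 0.0]
force: [-0.5, -2.5, 7.8]
gripper_width: -0.0
gripper_force: 3.7
```

Emit:
step_arm(rows=[[[0, 0, 0, 0.06, 0], [0, 0, 0, 0, 0], [0, 0, 0, 0, 0]]])

```text
t: 18.28
eef_pos: [0.474, 0.334, 0.0324]
tcp_rot: [0.097, 0.995, -0.002, 0.0]
force: [-0.5, -4.0, 8.6]
gripper_width: 0.0
gripper_force: 4.4
```

```bash
python3 bar.py; python3 -c "
import numpy as np;g=np.load('g.npy')
for x in(228,230,232):print(x,g[150:176,x])"
```

```text
[0.474 0.334 0.032] [-0.799 -3.649  7.979] (np.float64(78.89549521754569), array([ 0.215,  0.268, -3.902]), np.float64(-0.020900956490862654))
0 [214.303 138.522] [229.588 136.787]
0.35 [214.989 144.563] [230.009 142.826]
0.7 [215.999 152.707] [230.826 150.951]
1.05 [217.219 162.031] [231.943 160.239]
1.15 [217.589 164.776] [232.3   162.971]
130 [189 190 191 162  28  25  25  21  11  19  21 152 185 189 189 189 186]
133 [192 189 189 172  14  15  33  39  38  20   9 117 191 190 190 183 185]
136 [187 191 189 196  82  12  24  60  61  14  21 163 189 187 184 179 186]
139 [188 191 189 192 163  20  20  51  62  29  11 159 187 182 184 184 182]
142 [192 190 192 189 162  10  34  44  55  48  54 152 185 189 187 186 187]
145 [191 190 189 188 193 157  19  24  39  31  16 180 191 187 186 191 184]
148 [192 190 190 195 191 180  18  24  24  28  14 162 190 191 188 185 193]
151 [190 189 188 191 191 191  76  21  17  16  12 167 191 187 191 133  92]
154 [187 188 192 192 190 190 164  47  29  14  48 197 191 189 198  81 101]
157 [191 190 190 189 191 190 180  47  22  21  50 184 191 195 193 117 101]
160 [184 184 187 188 188 117  49  60  17  26  49  66  62  63  66  72  81]
163 [188 191 190 190 189 141  49  49  46  45  38  40  50  58  55  55  62]
166 [190 187 186 182 187 160 120 118 121 114 193 188 192 186 188 204  41]
169 [190 190 188 156 114 117 114 115 114 116 108 157 178 191 191 195  63]
172 [189 111 115 116 116 114 114 113 112 115 116 112 112 118 114 109 115]
175 [115 114 112 113 113 115 116 109 113 116 114 112 114 117 109 109 169]
228 [162 167 199 197 197 196 183 184 144  54  66  59  54  40  95 199 188 186
 185 157 105 117 112 109 109 112]
230 [189 191 188 192 191 195 193 191 114  56  62  57  50  50 124 192 192 188
 186 178 103 114 112 118 116 114]
232 [192 187 187 185 189 191 193 195  96  58  63  62  44  58 148 191 186 186
 190 191 181 108 118 114 117 117]
```

Emit:
step_arm(rows=[[[0, 0, 0, 0.05, 0], [0, 0, 0, 0.05, 0], [0, 0, 0, 0, 0], [0, 0, 0, 0, 0], [0, 0, 0, 0, 0], [0, 0, 0, 0, 0]]])

```text
t: 18.83
eef_pos: [0.4738, 0.333, 0.0302]
tcp_rot: [0.097, 0.995, -0.003, 0.0]
force: [-0.6, -5.8, 10.7]
gripper_width: -0.0002
gripper_force: 5.7
```

Run:
```python
from h import *
np.set_printoptions(precision=4,suppress=True)
t=cv2.imread("pics/side0.png",0).astype(float);c=cam("side");g=cv2.cvtColor(c["image"],6).astype(float)
def cen(im,x,a,b):
    w=np.clip(187-im[a:b,x],0,140);w[w<25]=0;return (w*np.arange(a,b)).sum()/w.sum()
yaw=np.radians(-11.05);u=np.array([np.cos(yaw),np.sin(yaw),0]);v=np.array([-u[1],u[0],0]);ax=np.array([.5676,.2523,.075])-.102*u
def pr(th,x):
    a=np.pi/6-th;b=ax+.075*(np.cos(a)*v+np.array([0,0,np.sin(a)]));p,q=proj(c,b-.02*u),proj(c,b+.02*u);return p[1]+(q[1]-p[1])*(x-p[0])/(q[0]-p[0])
for x in(220,224,227):print("rest",x,cen(t,x,130,146),pr(0,x))
for x in(228,230,232):print("now",x,cen(g,x,153,168),[round(float(pr(th,x)),2) for th in(1,1.05,1.1,1.15,1.2)])
print(sensors.get_state()["eef_pos"],sensors.get_state()["force"])
# modem still on hub: dash and disc in side view as before?
o=cv2.cvtColor(cv2.imread("pics/side0.png"),6);k=cam("top");print(g[277:305:3,345:380:4])
```

```text
rest 220 138.38243243243244 137.87545086004073
rest 224 138.0013966480447 137.42142442586436
rest 227 137.57025920873124 137.0809046002321
now 228 162.16272965879264 [159.33, 160.72, 162.11, 163.5, 164.89]
now 230 162.00628140703517 [159.09, 160.48, 161.86, 163.25, 164.64]
now 232 161.78186596583444 [158.85, 160.23, 161.62, 163.01, 164.4]
[0.4738 0.333  0.0302] [-0.7986 -5.6178 11.9876]
[[192. 188. 190. 182. 176. 182. 182. 175. 179.]
 [188. 162. 194. 191. 192. 190. 189. 191. 192.]
 [162. 182. 165.  84. 192. 191. 190. 193.  96.]
 [176. 191. 188. 200. 194. 190. 191. 188.  96.]
 [182. 160. 180. 193. 197. 191. 190. 192. 162.]
 [185. 198. 157. 194. 190. 193. 191. 191. 193.]
 [184. 190.  93. 166. 161. 161. 143. 149. 146.]
 [185. 193.  80.  90.  90.  90.  86.  88.  88.]
 [185. 190. 118. 114. 120. 123. 120. 124. 122.]
 [180. 188. 121. 120. 177. 196. 181. 195. 179.]]
```

Emit:
step_arm(rows=[[[0, 0, -0.05, 0, 0], [0, 0, -0.05, 0, 0], [0, 0, 0, 0, 0], [0, 0, 0, 0, 0], [0, 0, 0, 0, 0], [0, 0, 0, 0, 0]]])

```text
t: 19.43
eef_pos: [0.4737, 0.3329, 0.0303]
tcp_rot: [0.096, 0.995, -0.001, 0.0]
force: [-0.4, -0.5, 8.7]
gripper_width: 0.0002
gripper_force: 4.5
```

Run:
```python
from h import *
np.set_printoptions(precision=4,suppress=True)
for i in range(4):
    c=cam("side");g=cv2.cvtColor(c["image"],6).astype(float);w=np.clip(187-g[153:168,230],0,140);w[w<25]=0
    s=sensors.get_state();print((w*np.arange(153,168)).sum()/w.sum(),s["eef_pos"],s["force"],s["t"])
```

```text
162.01513240857503 [0.4738 0.3329 0.0304] [-0.5849 -1.1168  9.3283] 19.4833
162.0288944723618 [0.4738 0.3328 0.0303] [-0.7751 -1.6123  9.901 ] 19.5333
162.02022756005056 [0.4737 0.3328 0.0303] [-1.2339 -1.3135  9.5689] 19.5833
162.00879396984925 [0.4738 0.3328 0.0303] [ 0.1743 -0.3619  8.3542] 19.6333
```

Holding steady at about 1.09 rad with roughly 9 N, and the modem is balanced on the hub. Handing in.

```bash
python3 -c "
from station import env
print(env.job_done())"
```

```text
the job is handed in; nothing more can be done
None
```

The white modem lies right way up and balanced on the hub's crown, and the closed fingers are holding the dial just past its third click (about 1.09 rad, roughly 9 N); I handed the job in at 19.6 s, and the result was not reported back.

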